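# Shut the disc player and hold its search dial on the fastest step

### The arm

A 6-joint arm with a two-finger parallel gripper is mounted at the origin on the work surface. World frame = base frame: x ahead of the robot, y to its left, z up, the work surface at z = 0. Lengths are in m, angles in rad, forces in N, time in s.
With the tool pointing down it reaches from about 0.25 to 0.775 m from the base axis. Payload 4 kg.
Tool frame: the origin (TCP) lies midway between the tips of the shut fingers; the grasp point (between the pads) lies 19 mm behind it (grip_point_offset is the distance from the TCP to the grasp point, in m); z points along the fingers, y is the line along which they close (so a half turn about z gives the same grasp; the last joint's range is limited). The gripper opens to 94 mm and grips with 3 to 60 N. Pads are 16 mm wide; open, the fingers measure 119 mm over their backs; the gripper's body (75 mm by 177 mm) begins 78 mm behind the grasp point.
Start: joints at [-0.103, 0.087, 1.371, -0, 1.684, -0.103], TCP at [0.55, -0, 0.206] pointing down, gripper open.
Joint ranges: [-3.1, 3.1], [-0.76, 2.03], [0.27, 2.55], [-1.08, 4.22], [0.17, 2.65], [-2.57, 2.57]. Speed limits (rad/s): [2.79, 2.79, 3.14, 3.14, 3.14, 3.14].

### API

Orientations are given as a rotation vector (axis times angle).
In Python, from cell import * gives the robot as it stands.
- The arm moves only by the tool arm_command, never from a script. Its argument "plan" is a list of rows, each an object with "translation": the shift along the tool's x, y, z in m, a list of three; "dr": the turn, a rotation vector about the tool's x, y, z in degrees, a list of three. In form: [{"translation": [tx, ty, tz], "dr": [rx, ry, rz]}, ...]. A call has 1 to 5 rows; each row shifts and turns the commanded pose from where the row before left it, along the tool's axes as they then stand; what a row does not reach is not made up. A row lasts 1/10 s, in which the tool goes at most 50 mm and 8.59 degrees, less where a joint would pass 70% of its speed; a pose out of reach is approached as far as the arm can. A call is refused whole if a number of a shift passes 0.05 or a number of a turn 8.59, either way. A call with a gripper value outside its range is refused whole. "fingers" is the finger opening in m, from 0 to 0.094, set as the call begins (left out, the last holds). The fingers move at their own pace and stop on an object; the grip force is fixed at half the most. Time passes only in rows, so rows that do not move let the fingers close. It gives the time, the measured TCP pose, the force, the opening and the grip force at its end, in the units of the state.
- get_obs(): the state, without advancing time (a new reading comes with each control period).
- snapshot(name): name is "scene" or "side" or "wrist"; returns a dict with "image" (480x640x3 uint8, blue, green, red), "camera_matrix" (3x3 intrinsics, pixels), "R" (3x3) and "t" (3): a world point X has camera coordinates R X + t. Camera axes: x right, y down, z forward; pixel columns grow to the right and rows downward; lengths in m; the calibration is good to about 2 mm. The wrist camera is an equidistant fisheye: a pixel r from the principal point sees the ray r / f radians off the axis. A picture is of the moment at which its call begins. There is no depth.
- finish_job(): hands the job in; it is judged then, once.
Trained networks look in a picture, given as the dict that the camera call returned (one of the last four; its "shot" number tells which), for a name from the list of things; names that differ only in an ending like _2 or _b are one class to them, and where a whole thing is asked for, a point or a joint stands for the part that bears it (a point fixed in the world has none). Each returns a list of dicts, best first, with "score" (0 to 1); they miss things now and then, are a little off and sometimes report something else, mostly with a low value. They report only what shows in the picture. A call takes as long as a camera call.
- silhouettes(picture, name): "mask" (480x640 bool, what is visible of it) and "rect" ([left, top, right, bottom] in pixels, round what is visible of it).
The state is a dict: "time": time; "joint_pos": joint angles; "dq": joint speeds; "joint_efforts": joint torques, N m; "ee_pos": TCP position; "eef_rot": TCP orientation; "force": force on the tool from outside, world axes, zero at the start; "torque": the same for the moment, N m; "opening": opening from 0.0 (shut) to 1.0 (fully open); "gripper_force": force on a finger pad.
Only numpy, scipy, OpenCV 4.12 (cv2) and the standard library are available. Lean on these libraries where they do the work, as an engineer would, in place of code of your own. Each camera call takes 0.05 s, during which the arm holds its last target. There are 200 camera calls.

### The job

A disc has just been put in the player: press its lid down until it is fully shut. Then grip the search dial on the player's top, turn it clockwise against its spring past the first and second step to the third and last one, and finish while still holding it there (do not let go, it springs back); leave the two remotes and the mug where they are.

Things in the scene. Friction and masses are not known exactly. Their poses are not given: they have to be found in the camera images.
- player: grey tabletop disc player, 220 deep (x) x 320 wide (y) x 90 high mm to its flat deck, fixed on the table. Origin: centre of the underside, on the table; x from front (two speakers) to back, y to its left, z up. In this frame (mm) the lid's hinge line, parallel to y, is at x 78, z 91, the lid's middle at y 55; the search dial's upright axis is at (-15, -92); the deck is clear for 60 mm round it
- lid (a joint): lid angle, rad: 0 = fully shut, flat on the deck; grows as its front edge swings up and back, stop at 1.4. A stiff friction hinge (0.13 N m) and no latch: it stays wherever it is left, open or shut; it starts well open. About 1 N on the lip moves it
- lid_hinge (a point): point on the lid's hinge line, midway across, at the lid's underside. The lid is a flat plate with a clear window, 150 wide x 153 long x 6 mm thick; shut, its top is 97 mm above the table. It turns with the lid: -x along the lid from hinge to lip, z is the normal of its outer face (up when shut)
- lid_lip (a point): outer face of the finger lip, 44 mm wide, in the middle of the lid's free edge, 158 mm from the hinge line
- search_dial: the search dial on the deck, right of the lid: black disc 52 mm across, 7 high, carrying a grey bar grip 44 long x 13 thick, 7 to 27 mm above the deck. Origin on its axis at deck level (90 mm above the table); z up; x along the bar towards the end with the light pointer line, turning with the dial
- dial (a joint): dial angle, rad, growing clockwise seen from above: 0 = home, pointer to the player's back; steps (detents) at 0.35, 0.70, 1.05, marked on the deck by bars of growing length; end stop at 1.17, just past the third. Same steps the other way (negative). Let go, its spring takes it home from anywhere: about 0.13 N m at the third step, with 0.02 N m of ripple as each step passes
- remote_long: bystander: black remote control lying flat, 190 x 46 x 20 mm, origin under its middle
- remote_short: bystander: black remote control lying flat, 145 x 40 x 18 mm, origin under its middle
- mug: bystander: white mug, 80 mm across, 92 mm high, handle towards its +y, origin under its middle

How it is judged:
On the way, in this order (a step that is already met when the one before it is completed fails the run):
1. the lid is fully shut (value of joint lid below 0.03 rad), for 0.2 s.
2. with the lid shut, the dial is turned clockwise to its third step by the fingers and held there (value of joint lid below 0.03 rad and value of joint dial above 0.94 rad and contact force between the fingers and search_dial above 0.5 N), for 0.5 s.
At the end, for the whole second after the job is handed in: the lid is fully shut (under 0.03 rad), the dial stands still at its third step, clockwise (over 0.94 rad; step at 1.05, stop at 1.17), and the fingers hold it there against the spring (over 0.5 N on the dial); nothing is let go (all of step 2 and velocity of joint dial between -0.3 and 0.3 rad/s); the arm keeps its last pose, push and grip.
It fails at once if a remote or the mug was moved by more than 20 mm, or the mug tipped (distance of any of remote_long, remote_short, mug from where it was at the start of the episode above 0.02 m or angle between mug's own z axis and vertical above 0.3 rad).
It also fails if it takes over 43 s, if anything falls off the work surface, if the arm or the gripper's body presses on something with over 40 N, if the wrist force passes 120 N, or if a joint passes its speed limit or range.

## Working session

There is one attempt and no reset: what is moved stays moved. The work goes in short steps, Python scripts to look and compute and a tool call to move; the robot and the scene stay as the last step left them, time stands still between calls to the robot, and variables do not carry over. Pictures are saved under pics/ and viewed, at most 10 in all, crops included, and the job is handed in when it is done.

Besides the shell and the picture viewer there is one more tool, called after ">>>" in YAML: its name, and indented under it one key for each argument. arm_command: Moves the arm, as the interface text tells. Its arguments: {"type":"object","properties":{"plan":{"type":"array"},"fingers":{"type":"number"}},"required":["plan"]}

```bash
ls; mkdir -p pics; cat > h.py <<'E'
from cell import *
import numpy as np, cv2
from scipy.spatial.transform import Rotation as Rn
E
python3 - <<'E'
from h import *
o=get_obs(); print(o)
for n in ("scene","side"):
    s=snapshot(n); cv2.imwrite(f"pics/{n}0.png",s["image"]); print(n,s["camera_matrix"].tolist(),np.round(s["R"],4).tolist(),np.round(s["t"],4).tolist())
    for k in ("player","lid","search_dial","lid_lip","remote_long","remote_short","mug"):
        for d in silhouettes(s,k)[:2]:
            m=d["mask"]; ys,xs=np.nonzero(m); print(k,round(d["score"],2),d["rect"],xs.mean().round(1),ys.mean().round(1))
E
```

```text
pics
{'time': 0.0, 'joint_pos': array([-1.03090541e-01,  8.79689011e-02,  1.37227495e+00, -1.54712991e-05,
        1.68359837e+00, -1.03076678e-01]), 'dq': array([-1.20993405e-03, -2.04068464e-03, -9.06767409e-05, -7.05394463e-04,
       -1.45179584e-04, -5.49136477e-04]), 'joint_efforts': array([ 1.28542815e-03, -3.40182602e+01, -3.02423716e+01,  7.18220207e-02,
        3.29729996e-02, -1.13141955e-04]), 'ee_pos': array([5.49439688e-01, 5.31326842e-05, 2.04286095e-01]), 'eef_rot': array([-2.2202305 , -2.2201959 ,  0.00224577]), 'force': array([-0.20672277, -0.74536852,  0.57831614]), 'torque': array([ 0.00061229, -0.00459527,  0.00602733]), 'gripper_force': 0.0, 'opening': 0.9992918791225495}
scene [[563.5804906054061, 0.0, 332.4874994981791], [0.0, 563.5804906054061, 234.70106088907906], [0.0, 0.0, 1.0]] [[0.7643, 0.6448, -0.001], [0.3463, -0.4118, -0.8429], [-0.5439, 0.6439, -0.5381]] [-0.4954, -0.0535, 1.4483]
player 0.62 [264.3, 162.3, 444.2, 336.6] 359.2 259.2
lid 0.97 [360.8, 169.4, 425.5, 265.8] 392.7 212.4
search_dial 0.84 [313.1, 251.6, 334.6, 273.1] 323.7 260.6
lid_lip 0.6
[... 176 characters left out ...]
5 [254.4, 261.3, 269.2, 279.4] 261.8 270.1
mug 0.89 [410.3, 187.0, 435.9, 225.2] 422.4 202.0
side [[459.06591266725144, 0.0, 325.27524723205556], [0.0, 459.06591266725144, 234.28484612064244], [0.0, 0.0, 1.0]] [[-0.997, -0.0762, -0.0165], [-0.0319, 0.5919, -0.8054], [0.0712, -0.8024, -0.5926]] [0.5308, 0.0401, 1.1489]
player 0.91 [224.2, 188.4, 342.3, 325.6] 285.7 267.4
lid 0.55 [243.2, 190.8, 284.7, 283.3] 260.8 234.8
search_dial 0.66 [288.6, 214.4, 307.9, 230.7] 298.8 220.9
lid_lip 0.7 [239.4, 190.6, 282.4, 284.2] 260.1 236.8
remote_long 0.65 [341.2, 209.8, 352.1, 224.5] 347.0 217.5
remote_short 0.69 [352.0, 243.2, 373.1, 281.2] 362.2 263.1
mug 0.65 [266.3, 320.3, 311.3, 389.4] 289.4 351.6
```

View pics/scene0.png

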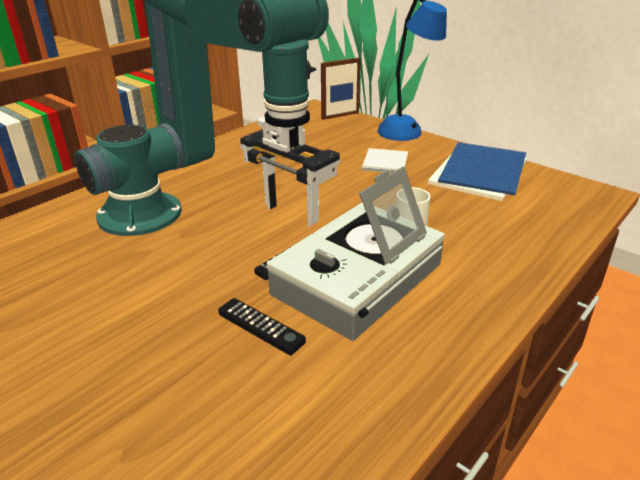

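View pics/side0.png

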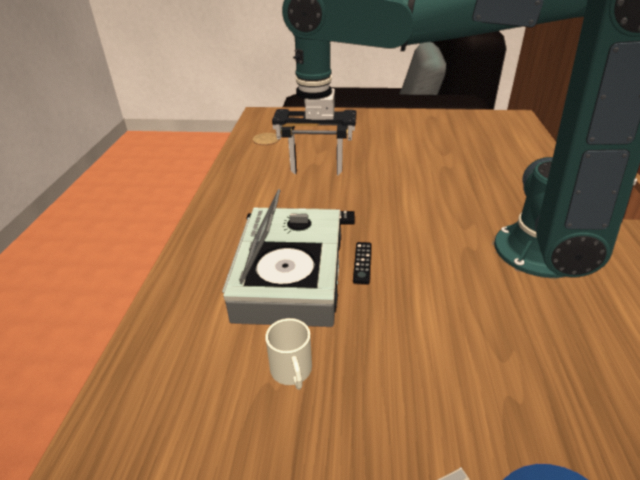

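Scene view: the player has its back and hinge facing away from the robot. The dial is at about (324,260), the lid is open with its top edge near (405,172), and the mug is behind at (422,205). Side view: dial at (299,221), lid from (279,192) to (243,282), short remote at (362,263), mug at (290,350). I'll enlarge both to get the corners.

```bash
python3 - <<'E'
from h import *
a=cv2.imread("pics/scene0.png")[155:345,250:450]; b=cv2.imread("pics/side0.png")[180:330,215:385]
cv2.imwrite("pics/a.png",cv2.resize(a,None,fx=3,fy=3,interpolation=cv2.INTER_CUBIC))
cv2.imwrite("pics/b.png",cv2.resize(b,None,fx=4,fy=4,interpolation=cv2.INTER_CUBIC))
E
```

```text
(no output)
```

View pics/a.png

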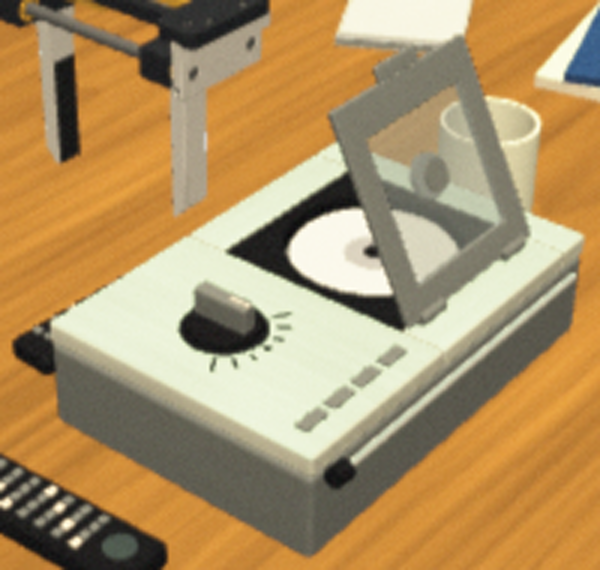

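View pics/b.png

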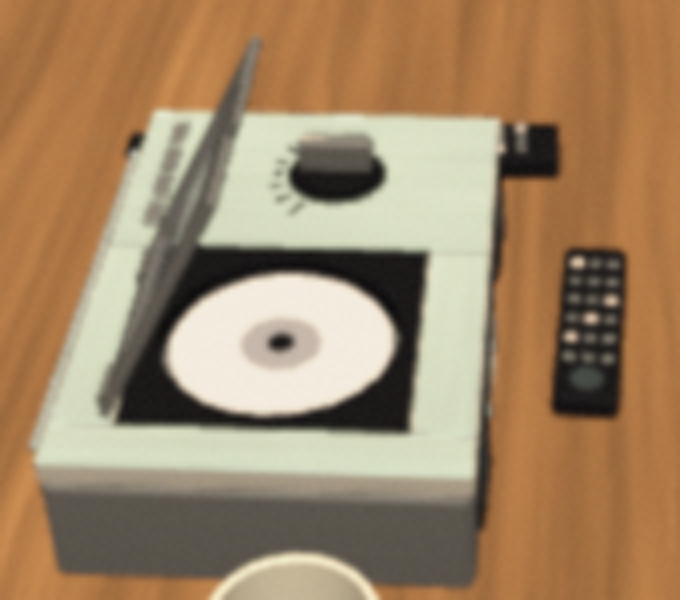

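```bash
cat > fit.py <<'E'
from h import *
from scipy.optimize import least_squares
cams={n:snapshot(n) for n in ("scene","side")}
def lid(L,y,h):  # point on lid, L from hinge, height h normal
    return lambda th:[.078-L*np.cos(th)+h*np.sin(th), y, .091+L*np.sin(th)+h*np.cos(th)]
P=lambda x,y,z:(lambda th:[x,y,z])
obs=[("scene",P(-.11,-.16,.09),268.3,263.3),("scene",P(.11,-.16,.09),354.3,310),("scene",P(.11,.16,.09),445,234),
("scene",P(.11,-.16,0),353.3,339.3),("scene",P(-.11,-.16,0),270,294.3),
("side",P(.11,-.16,.09),253.2,208),("side",P(-.11,-.16,.09),340,210),("side",P(.11,.16,.09),224.5,295),("side",P(-.11,.16,.09),334.5,298.7),
("side",P(-.015,-.092,.097),299.2,223),("scene",P(-.015,-.092,.097),325,264.0),
("scene",lid(.153,-.02,.003),360.7,193.3),("scene",lid(.153,.13,.003),404,167.7),("side",lid(.153,-.02,.003),279.5,190.5)]
def proj(n,X):
    c=cams[n]; v=c["R"]@X+c["t"]; p=c["camera_matrix"]@v; return p[:2]/p[2]
def world(p,q): return Rn.from_euler("z",p[2]).as_matrix()@np.array(q)+[p[0],p[1],0]
f=lambda p:np.concatenate([proj(n,world(p,q(p[3])))-[u,v] for n,q,u,v in obs])
r=least_squares(f,[.55,-.1,0,1.],loss="soft_l1"); p=r.x
print(p.round(4)); print(f(p).reshape(-1,2).round(1).tolist())
print("dial",world(p,[-.015,-.092,.117]),"lip",world(p,lid(.158,.055,.006)(p[3])),"hinge",world(p,[.078,.055,.091]))
E
python3 fit.py
```

```text
[0.6043 0.1375 0.0149 1.1063]
[[-2.3, -2.0], [0.1, -3.2], [0.4, -2.1], [0.2, 5.1], [-1.2, 2.7], [-0.4, -0.4], [-0.4, -0.7], [-2.2, 1.0], [-0.8, 0.9], [-0.3, -1.3], [-0.1, -3.4], [-0.9, -1.7], [-0.5, -2.8], [-0.4, -1.3]]
dial [0.59068398 0.04527009 0.117     ] lip [0.61606989 0.19266467 0.2349448 ] hinge [0.68148354 0.19363936 0.091     ]
```

```bash
sed -i '/P(.11,-.16,0)/d' fit.py; python3 fit.py
```

```text
[0.6052 0.1355 0.0175 1.1067]
[[-2.7, -1.2], [0.1, -2.4], [0.2, -1.7], [-0.7, -0.8], [-0.8, -1.2], [-2.2, 0.4], [-1.0, 0.0], [-0.7, -1.8], [-0.4, -2.7], [-1.1, -1.2], [-0.8, -2.4], [-0.7, -1.8]]
dial [0.5918011  0.04322188 0.117     ] lip [0.61686711 0.19068419 0.23497633] hinge [0.68220854 0.1918304  0.091     ]
```

>>> arm_command:
  plan:
    - {"translation": [0, 0, -0.05], "dr": [0, 0, 0]}
    - {"translation": [0.03, 0.02, -0.03], "dr": [0, 0, 0]}
    - {"translation": [0.04, 0.02, 0], "dr": [0, 0, 0]}
    - {"translation": [0.04, 0.02, 0], "dr": [0, 0, 0]}
    - {"translation": [0.04, 0.02, 0], "dr": [0, 0, 0]}
  fingers: 0

```text
time: 1.5
ee_pos: [0.6308, 0.1513, 0.2861]
eef_rot: [2.222, 2.22, 0.002]
force: [0.0, -0.4, -0.3]
opening: 0.613
gripper_force: 0.0
```

>>> arm_command:
  plan:
    - {"translation": [0.04, 0.01, 0], "dr": [0, 0, 0]}
    - {"translation": [0, 0, 0], "dr": [0, 0, -8.5]}
    - {"translation": [0, 0, 0], "dr": [0, 0, -8.5]}
    - {"translation": [0, 0, 0], "dr": [0, 0, -8.5]}
    - {"translation": [0, 0, 0], "dr": [0, 0, -8.5]}

```text
time: 2.0
ee_pos: [0.6401, 0.1903, 0.2852]
eef_rot: [-1.466, -2.779, 0.0]
force: [-0.0, -0.0, 0.4]
opening: 0.184
gripper_force: 0.0
```

>>> arm_command:
  plan:
    - {"translation": [0, 0, 0], "dr": [0, 0, -8.5]}
    - {"translation": [0, 0, 0], "dr": [0, 0, -8.5]}
    - {"translation": [0, 0, 0], "dr": [0, 0, -8.5]}
    - {"translation": [0, 0, 0], "dr": [0, 0, -8.5]}
    - {"translation": [0, 0, 0], "dr": [0, 0, -8.5]}

```text
time: 2.5
ee_pos: [0.64, 0.19, 0.2854]
eef_rot: [-0.36, -3.121, 0.0]
force: [0.4, 0.7, 0.9]
opening: 0.007
gripper_force: 0.0
```

>>> arm_command:
  plan:
    - {"translation": [0, 0, 0], "dr": [0, 0, -8.5]}
    - {"translation": [0, 0, 0], "dr": [0, 0, -6]}
    - {"translation": [0, 0, 0], "dr": [0, 0, 0]}

```text
time: 2.8
ee_pos: [0.6401, 0.19, 0.2854]
eef_rot: [0.027, -3.141, 0.0]
force: [-0.2, -0.1, -0.2]
opening: 0.0
gripper_force: 0.0
```

```bash
python3 - <<'E'
from h import *
o=get_obs(); print(o["ee_pos"],Rn.from_rotvec(o["eef_rot"]).as_matrix().round(3).tolist(),o["joint_pos"].round(2))
a=snapshot("scene")["image"][105:275,280:450]; b=snapshot("side")["image"][100:300,200:370]
cv2.imwrite("pics/c.png",np.hstack([cv2.resize(a,(400,400)),cv2.resize(b,(340,400))]))
E
```

```text
[0.64005009 0.18998855 0.28535376] [[-1.0, -0.017, -0.0], [-0.017, 1.0, -0.0], [0.0, -0.0, -1.0]] [ 0.2   0.36  0.88 -0.    1.89 -1.38]
```

View pics/c.png

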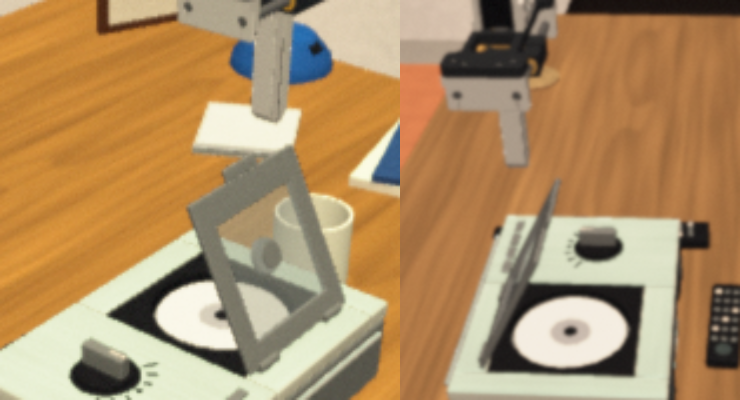

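Scene (left half): the closed fingers hang at about (270,110), above and behind the lid lip at (240,170). Side (right half): the fingertips at (515,160) are on the hinge side of the lid's top edge at (555,185). That's ready for pushing down along the arc.

>>> arm_command:
  plan:
    - {"translation": [0.008, 0, 0.025], "dr": [0, 0, 0]}
    - {"translation": [0, 0, 0.025], "dr": [0, 0, 0]}
    - {"translation": [0.002, 0, 0.012], "dr": [0, 0, 0]}
    - {"translation": [0.012, 0, 0.008], "dr": [0, 0, 0]}
    - {"translation": [0.013, 0, 0.008], "dr": [0, 0, 0]}

```text
time: 3.4
ee_pos: [0.6052, 0.1892, 0.207]
eef_rot: [-0.025, 3.141, -0.0]
force: [1.3, 0.3, 0.2]
opening: 0.003
gripper_force: 0.4
```

>>> arm_command:
  plan:
    - {"translation": [0.011, 0, 0.009], "dr": [0, 0, 0]}
    - {"translation": [0.01, 0, 0.01], "dr": [0, 0, 0]}
    - {"translation": [0.009, 0, 0.011], "dr": [0, 0, 0]}
    - {"translation": [0.008, 0, 0.012], "dr": [0, 0, 0]}
    - {"translation": [0, 0, 0], "dr": [0, 0, 0]}

```text
time: 3.9
ee_pos: [0.5656, 0.1886, 0.1642]
eef_rot: [0.026, -3.139, 0.001]
force: [-0.5, -0.4, -0.6]
opening: 0.005
gripper_force: 0.0
```

```bash
python3 - <<'E'
from h import *
o=get_obs(); print(o["ee_pos"],o["force"])
a=snapshot("scene")["image"][135:305,280:450]; b=snapshot("side")["image"][100:300,200:370]
cv2.imwrite("pics/d.png",np.hstack([cv2.resize(a,(400,400)),cv2.resize(b,(340,400))]))
E
```

```text
[0.56559842 0.18863415 0.16424037] [-0.54385315 -0.42239969 -0.61748842]
```

View pics/d.png

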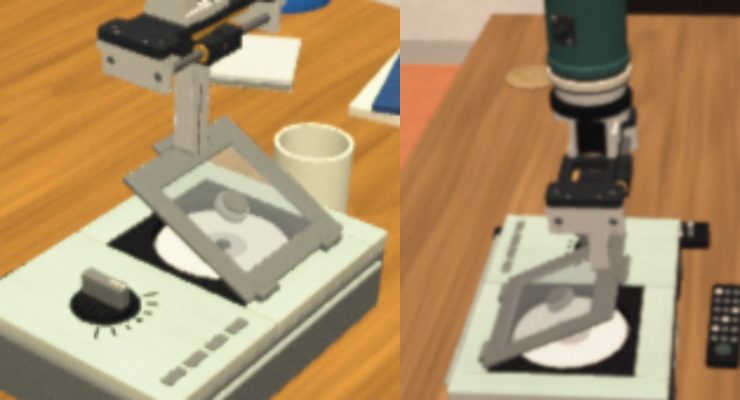

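The lid is about half shut, with the fingertips resting on its outer face near the lip (about (190,150) in the left half). I'll keep following the arc down.

>>> arm_command:
  plan:
    - {"translation": [0.006, 0, 0.012], "dr": [0, 0, 0]}
    - {"translation": [0.005, 0, 0.012], "dr": [0, 0, 0]}
    - {"translation": [0.003, 0, 0.012], "dr": [0, 0, 0]}
    - {"translation": [0.002, 0, 0.012], "dr": [0, 0, 0]}
    - {"translation": [0, 0, 0.01], "dr": [0, 0, 0]}

```text
time: 4.5
ee_pos: [0.551, 0.1884, 0.1068]
eef_rot: [0.027, -3.141, 0.0]
force: [-0.5, 0.5, 0.4]
opening: 0.004
gripper_force: 0.3
```

>>> arm_command:
  plan:
    - {"translation": [0, 0, 0.006], "dr": [0, 0, 0]}
    - {"translation": [0, 0, 0.003], "dr": [0, 0, 0]}
    - {"translation": [0, 0, 0.002], "dr": [0, 0, 0]}

```text
time: 4.8
ee_pos: [0.551, 0.1883, 0.0972]
eef_rot: [0.027, -3.141, 0.0]
force: [-4.1, 0.0, 7.4]
opening: 0.005
gripper_force: 4.1
```

Contact force is rising at z = 0.097, which matches the shut height. I'll press a little more.

>>> arm_command:
  plan:
    - {"translation": [0, 0, 0.002], "dr": [0, 0, 0]}
    - {"translation": [0, 0, 0.001], "dr": [0, 0, 0]}
    - {"translation": [0, 0, 0], "dr": [0, 0, 0]}
    - {"translation": [0, 0, 0], "dr": [0, 0, 0]}

```text
time: 5.2
ee_pos: [0.551, 0.1884, 0.097]
eef_rot: [-0.027, 3.14, -0.0]
force: [-5.8, -1.7, 10.9]
opening: 0.007
gripper_force: 5.7
```

>>> arm_command:
  plan:
    - {"translation": [0, 0, -0.04], "dr": [0, 0, 0]}
    - {"translation": [0, 0, -0.04], "dr": [0, 0, 0]}
    - {"translation": [-0.02, -0.05, -0.01], "dr": [0, 0, 0]}
    - {"translation": [-0.02, -0.05, 0], "dr": [0, 0, 0]}
    - {"translation": [0, -0.045, 0], "dr": [0, 0, 0]}
  fingers: 0.07

```text
time: 5.7
ee_pos: [0.5925, 0.0505, 0.1837]
eef_rot: [-0.029, 3.137, -0.001]
force: [-0.1, -0.1, -0.4]
opening: 0.393
gripper_force: 0.0
```

>>> arm_command:
  plan:
    - {"translation": [0, 0, 0], "dr": [0, 0, 0]}
    - {"translation": [0, 0, 0], "dr": [0, 0, 0]}

```text
time: 5.9
ee_pos: [0.5906, 0.0511, 0.1829]
eef_rot: [-0.024, 3.141, 0.001]
force: [0.7, 0.1, 0.6]
opening: 0.561
gripper_force: 0.0
```

```bash
python3 - <<'E'
from h import *
o=get_obs(); print(o["ee_pos"],o["force"],o["opening"])
w=snapshot("wrist"); s=snapshot("scene")
a=s["image"][155:345,250:450]
K=w["camera_matrix"]; print(K.tolist())
def pw(X):
    v=w["R"]@np.array(X)+w["t"]; r=np.hypot(*v[:2]); th=np.arctan2(r,v[2]); return (K[:2,2]+K[0,0]*th*v[:2]/r).round(1)
def back(u,v,z):
    d=(np.array([u,v])-K[:2,2])/K[0,0]; th=np.hypot(*d); ray=np.r_[d/th*np.sin(th),np.cos(th)]
    R=w["R"].T; c=-R@w["t"]; r=R@ray; return (c+r*(z-c[2])/r[2]).round(4)
print("expected dial",pw([.5918,.0432,.117]),pw([.6138,.0432,.117]))
for d in silhouettes(w,"search_dial")[:2]:
    ys,xs=np.nonzero(d["mask"]); print(d["score"],d["rect"],xs.mean(),ys.mean(),back(xs.mean(),ys.mean(),.107))
cv2.imwrite("pics/w.png",cv2.resize(w["image"],(800,600))); cv2.imwrite("pics/e.png",a)
E
```

```text
[0.59062159 0.05109817 0.18285177] [0.71134876 0.14279758 0.63076045] 0.5612837519860192
[[371.64829954431775, 0.0, 314.99709614175833], [0.0, 371.64829954431775, 236.32480273168113], [0.0, 0.0, 1.0]]
expected dial [303.1 248.6] [302.9 278.7]
0.98 [272.2, 206.1, 341.9, 272.3] 304.8303811057434 240.48631239935588 [0.5887 0.0441 0.107 ]
```

View pics/w.png

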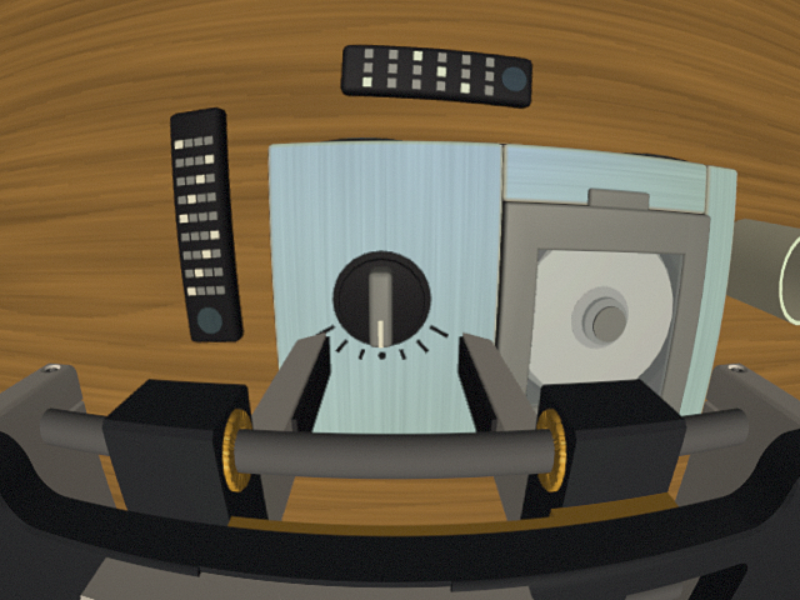

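The wrist view shows the lid flat. The dial disc is centred at (382,299) in the 800-wide picture, the bar top is centred at about (381,304) with its pointer towards the player's back, and the fingers straddle it.

```bash
python3 - <<'E'
from h import *
w=snapshot("wrist");K=w["camera_matrix"]
def back(u,v,z):
    d=(np.array([u,v])/1.25-K[:2,2])/K[0,0]; th=np.hypot(*d); ray=np.r_[d/th*np.sin(th),np.cos(th)]
    R=w["R"].T; c=-R@w["t"]; r=R@ray; return (c+r*(z-c[2])/r[2]).round(4)
print(back(382,299,.097),back(381,304,.117),"bar ends",back(381,260,.117),back(381,348,.117))
o=get_obs();print(o["ee_pos"],o["opening"],w["time"] if "time" in w else "")
E
```

```text
[0.5899 0.0466 0.097 ] [0.5876 0.0465 0.117 ] bar ends [0.5632 0.0461 0.117 ] [0.6132 0.0468 0.117 ]
[0.5901673  0.05342896 0.18273195] 0.7255032006443816
```

>>> arm_command:
  plan:
    - {"translation": [0, -0.008, 0.03], "dr": [0, 0, 0]}
    - {"translation": [0, 0, 0], "dr": [0, 0, 0]}
    - {"translation": [0, 0, 0], "dr": [0, 0, 0]}
    - {"translation": [0, 0, 0], "dr": [0, 0, 0]}

```text
time: 6.5
ee_pos: [0.5909, 0.0448, 0.1538]
eef_rot: [-0.029, 3.14, 0.0]
force: [0.2, 0.6, 0.2]
opening: 0.744
gripper_force: 0.0
```

```bash
python3 - <<'E'
from h import *
w=snapshot("wrist");K=w["camera_matrix"]; o=get_obs(); print(o["ee_pos"],o["dq"].round(3),o["opening"])
def back(u,v,z):
    d=(np.array([u,v])-K[:2,2])/K[0,0]; th=np.hypot(*d); ray=np.r_[d/th*np.sin(th),np.cos(th)]
    R=w["R"].T; c=-R@w["t"]; r=R@ray; return (c+r*(z-c[2])/r[2]).round(4)
for d in silhouettes(w,"search_dial")[:1]:
    ys,xs=np.nonzero(d["mask"]); l,t,r,b=d["rect"]; print(d["score"],d["rect"],back(xs.mean(),ys.mean(),.107),back((l+r)/2,(t+b)/2,.097))
cv2.imwrite("pics/w2.png",cv2.resize(w["image"][180:420,140:480],None,fx=2,fy=2))
E
```

```text
[0.59107793 0.04468514 0.15415741] [-0.004 -0.003 -0.003 -0.001 -0.    -0.001] 0.7461637989739637
0.84 [276.4, 214.9, 353.2, 288.9] [0.5886 0.0437 0.107 ] [0.5917 0.0449 0.097 ]
```

View pics/w2.png

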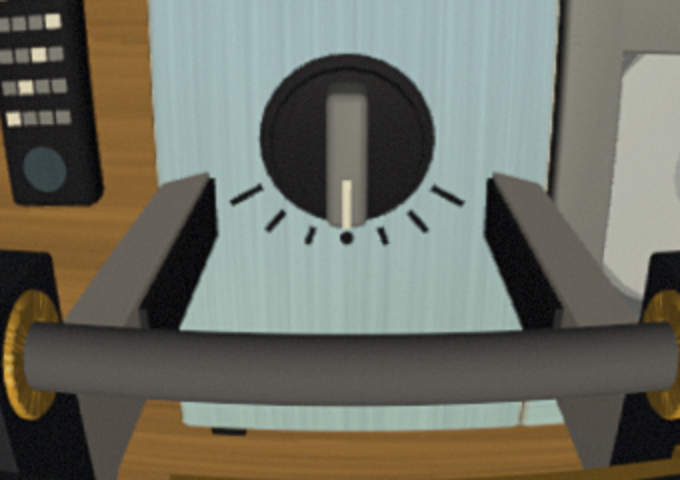

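The bar at (347,150) sits midway between the fingers at x 215 and 487, so it is centred to about 1 mm. I'll descend and grip.

>>> arm_command:
  plan:
    - {"translation": [0, 0, 0.02], "dr": [0, 0, 0]}
    - {"translation": [0, 0, 0.02], "dr": [0, 0, 0]}
    - {"translation": [0, 0, 0.01], "dr": [0, 0, 0]}
    - {"translation": [0, 0, 0], "dr": [0, 0, 0]}
    - {"translation": [0, 0, 0], "dr": [0, 0, 0]}

```text
time: 7.1
ee_pos: [0.5909, 0.0441, 0.1035]
eef_rot: [-0.028, 3.14, -0.0]
force: [-0.9, 0.1, 0.1]
opening: 0.742
gripper_force: 0.0
```

>>> arm_command:
  plan:
    - {"translation": [0, 0, 0.003], "dr": [0, 0, 0]}
    - {"translation": [0, 0, 0], "dr": [0, 0, 0]}
    - {"translation": [0, 0, 0], "dr": [0, 0, 0]}
    - {"translation": [0, 0, 0], "dr": [0, 0, 0]}
    - {"translation": [0, 0, 0], "dr": [0, 0, 0]}
  fingers: 0

```text
time: 7.6
ee_pos: [0.5905, 0.044, 0.0999]
eef_rot: [-0.027, 3.141, 0.0]
force: [-1.2, 0.1, 0.1]
opening: 0.357
gripper_force: 0.0
```

>>> arm_command:
  plan:
    - {"translation": [0, 0, 0], "dr": [0, 0, 0]}
    - {"translation": [0, 0, 0], "dr": [0, 0, 0]}
    - {"translation": [0, 0, 0], "dr": [0, 0, 0]}
    - {"translation": [0, 0, 0], "dr": [0, 0, 0]}
    - {"translation": [0, 0, 0], "dr": [0, 0, 0]}

```text
time: 8.1
ee_pos: [0.5904, 0.0436, 0.0997]
eef_rot: [-0.027, 3.141, -0.001]
force: [-0.0, -1.7, -0.3]
opening: 0.136
gripper_force: 30.0
```

>>> arm_command:
  plan:
    - {"translation": [0, 0, 0], "dr": [0, 0, 6]}
    - {"translation": [0, 0, 0], "dr": [0, 0, 6]}
    - {"translation": [0, 0, 0], "dr": [0, 0, 6]}
    - {"translation": [0, 0, 0], "dr": [0, 0, 6]}
    - {"translation": [0, 0, 0], "dr": [0, 0, 6]}

```text
time: 8.6
ee_pos: [0.5905, 0.0439, 0.0996]
eef_rot: [0.793, 3.039, -0.0]
force: [-0.7, -2.4, -0.0]
opening: 0.14
gripper_force: 30.0
```

>>> arm_command:
  plan:
    - {"translation": [0, 0, 0], "dr": [0, 0, 6]}
    - {"translation": [0, 0, 0], "dr": [0, 0, 6]}
    - {"translation": [0, 0, 0], "dr": [0, 0, 6]}
    - {"translation": [0, 0, 0], "dr": [0, 0, 6]}
    - {"translation": [0, 0, 0], "dr": [0, 0, 6]}

```text
time: 9.1
ee_pos: [0.5907, 0.0441, 0.0997]
eef_rot: [1.552, 2.731, 0.001]
force: [0.8, -0.2, -1.2]
opening: 0.134
gripper_force: 30.0
```

>>> arm_command:
  plan:
    - {"translation": [0, 0, 0], "dr": [0, 0, 1.5]}
    - {"translation": [0, 0, 0], "dr": [0, 0, 0]}
    - {"translation": [0, 0, 0], "dr": [0, 0, 0]}
    - {"translation": [0, 0, 0], "dr": [0, 0, 0]}
    - {"translation": [0, 0, 0], "dr": [0, 0, 0]}

```text
time: 9.6
ee_pos: [0.5907, 0.0442, 0.0997]
eef_rot: [1.581, 2.714, 0.001]
force: [2.5, 1.0, -0.9]
opening: 0.134
gripper_force: 30.0
```

```bash
python3 - <<'E'
from h import *
o=get_obs(); M=Rn.from_rotvec(o["eef_rot"]).as_matrix(); print(o["ee_pos"],o["force"],o["torque"],o["gripper_force"],o["opening"],"yaw of tool x",np.degrees(np.arctan2(M[1,0],M[0,0])))
w=snapshot("wrist");s=snapshot("scene")
a=cv2.resize(w["image"][180:420,140:480],None,fx=1.25,fy=1.25); b=cv2.resize(s["image"][215:315,275:425],(450,300))[:,:370]
cv2.imwrite("pics/w3.png",np.hstack([a,b]))
E
```

```text
[0.5907379  0.04416274 0.09965892] [ 2.47869072  0.99025493 -0.90337941] [-0.03245504 -0.55929537  0.12069979] 30.014531314373016 0.1337557691429665 yaw of tool x 119.53671346173064
```

View pics/w3.png

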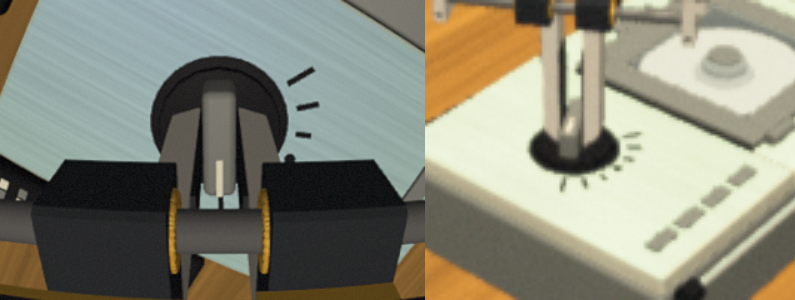

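The bar is clamped between the pads and still in line with the tool at (218,130). The tool has turned 61.5° (1.07 rad) clockwise, the spring reacts with 0.12 N m, and the lid lies flat. I'll hold briefly, then hand in.

>>> arm_command:
  plan:
    - {"translation": [0, 0, 0], "dr": [0, 0, 0]}
    - {"translation": [0, 0, 0], "dr": [0, 0, 0]}
    - {"translation": [0, 0, 0], "dr": [0, 0, 0]}
    - {"translation": [0, 0, 0], "dr": [0, 0, 0]}

```text
time: 10.1
ee_pos: [0.5907, 0.0442, 0.0996]
eef_rot: [1.582, 2.713, 0.001]
force: [3.9, 0.1, -2.7]
opening: 0.134
gripper_force: 30.0
```

```bash
python3 -c "
from h import *
print(finish_job())"
```

```text
the job is handed in; nothing more can be done
None
```

I pressed the lid fully shut, turned the dial clockwise to its third step (tool turned about 1.07 rad) and handed the job in at about 10 s with the gripper still holding it at 30 N; I kept the arm clear of the remotes and mug, and no verdict came back.

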